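# Push the white carton up the ramp behind the lip

## Robot

A 7-joint arm with a two-finger parallel gripper is mounted at the origin on a cart in front of the work surface, level with it; the furniture and walls round the work are solid. World frame = base frame: x ahead of the robot, y to its left, z up, the work surface at z = 0. Lengths are in mm, angles in degrees, forces in N, time in s.
With the tool pointing down it reaches from about 400 to 875 mm from the base axis. Payload 6.5 kg.
Tool frame: the origin (TCP) lies where the fingers leave the gripper's body, on its centre line; the fingertips stand 64 mm ahead of it and the grasp point (between the pads) lies 45 mm ahead of it; z points along the fingers, y is the line along which they close (so a half turn about z gives the same grasp; the last joint's range is limited). The gripper opens to 88 mm and grips with 3 to 60 N. Pads are 18 mm wide; open, the fingers measure 123 mm over their backs; the gripper's body (75 mm by 187 mm) begins 45 mm behind the grasp point.
Start: joints at [62.899, 30.733, -0.252, 88.115, 0.149, 61.152, -4.079], TCP at [257.184, -596.948, 302.716] pointing down, gripper open.
Joint ranges: [-154.64, 154.64], [-21.42, 123.67], [-72.66, 72.17], [13.99, 137.28], [-74.86, 254.86], [10.95, 109.41], [-158.01, 158.01]. Speed limits (degrees/s): [136.94, 136.94, 180, 180, 180, 180, 180].

## Interface

Orientations are given as a 3x3 rotation matrix whose columns are the frame's x, y, z axes.
In Python, from bench import manip gives the robot as it stands.
- The arm moves only by the tool send_rows, never from a script. Its argument "series" is a list of rows, each an object of numbers: "x", "y", "z": the shift along the tool's x, y, z in mm; "twist": the turn about the tool's z in degrees; "gripper": the finger opening in mm, from 0 to 88.1. In form: [{"x": .., "y": .., "z": .., "twist": .., "gripper": ..}, ...]. A call has 1 to 12 rows; each row shifts and turns the commanded pose from where the row before left it, along the tool's axes as they then stand; what a row does not reach is not made up. A row lasts 1/8 s, in which the tool goes at most 62.5 mm and 10.7 degrees, less where a joint would pass 70% of its speed; a pose out of reach is approached as far as the arm can. A call with a gripper value outside its range is refused whole. The fingers move at their own pace and stop on an object; "grip_force" is the grip in N (left out, the last holds). Time passes only in rows, so rows that do not move let the fingers close. It gives the time, the measured TCP pose, the force, the opening and the grip force at its end, in the units of the state.
- manip.sense(): the state, without advancing time (a new reading comes with each control period).
- manip.read_camera(name): name is "side" or "top" or "wrist"; returns a dict with "color" (400x640x3 uint8, red, green, blue), "z_map" (400x640 float32, mm along the optical axis (not along the pixel's ray), 0 where there is no reading), "fovy" (degrees; the focal length in pixels is half the picture's height over the tangent of half this angle, whatever the lens; pixels are square), "cx", "cy" (the principal point, pixels), "D" ([k1, k2, p1, p2, k3] as OpenCV has them; the pictures are not rectified), "view" (4x4, takes a point from world to camera coordinates). Camera axes: x right, y down, z forward; pixel columns grow to the right and rows downward; lengths in mm; the calibration is good to about 2 mm. A picture is of the moment at which its call begins.
- manip.finish_job(): hands the job in; it is judged then, once.
Trained networks look in the newest picture that a camera, given by its name, has taken for a name from the list of things; names that differ only in an ending like _2 or _b are one class to them, and where a whole thing is asked for, a point or a joint stands for the part that bears it (a point fixed in the world has none). Each returns a list of dicts, best first, with "p" (0 to 1); they miss things now and then, are a little off and sometimes report something else, mostly with a low value. They report only what shows in the picture. A call takes as long as a camera call.
- manip.cut_out(thing, camera): "region" (400x640 bool, what is visible of it) and "location" ([column, row] in pixels, amid what is visible of it).
- manip.mark_of(thing, camera): "location" ([column, row] in pixels: a listed point, or the origin of a listed thing).
The state is a dict: "clock": time; "joints": joint angles; "joint_velocities": joint speeds; "tau": joint torques, N m; "eef_pos": TCP position; "tool_rot": TCP orientation; "force": force on the tool from outside, world axes, zero at the start; "ft_torque": the same for the moment, N m; "width": finger opening in mm; "finger_force": force on a finger pad.
Only numpy, scipy, OpenCV 4.12 (cv2) and the standard library are available. Lean on these libraries where they do the work, as an engineer would, in place of code of your own. Each camera call takes 0.05 s, during which the arm holds its last target. There are 200 camera calls.

## Task

Push the white carton up the lane of the ramp in front of which it stands, over the yellow lip at the top, until its trailing edge drops behind the lip and it lies flat in the bay. Slide it all the way, never lift or tip it over, and leave the brown carton in the other lane where it is.

Things in the scene. Friction and masses are not known exactly. Their poses are not given: they have to be found in the camera images.
- ramp: Fixed two-lane plywood ramp with blue walls. Origin: table height, midway across, under the lip's middle; +x up the slope, z up. Slope rises from x -163 mm (toe at table height, no step) to 40 mm high at x -3 mm, 14 degrees. Lanes centred on y +61.5 and -61.5 mm, each 113 mm wide between 10 mm walls, which stand 18 mm above the slope and 60 mm above the table at the bay.
- lip (a point): Middle of the top of the yellow lip across the upper end of both lanes, 40 mm above the table; axes as the ramp's. The lip is 6 mm thick (x -3 to +3 mm) and level with the slope's end. Beyond it lies the flat bay floor, 28 mm above the table (a 12 mm drop), up to the blue end wall, whose inner face is 124 mm beyond the lip's middle and whose top is 70 mm above the table.
- white_box: White closed carton, 89 x 89 mm, 55 mm high, 0.18 to 0.4 kg, the one to push. Origin at the centre of its underside, z up, x within 8 degrees of the ramp's x at the start. It starts flat on the table 10 to 40 mm before the toe of either lane, within 10 mm of the lane's middle line. It stays on the slope when let go.
- brown_box: Tan-brown closed carton, 82 x 92 mm and 56 mm high, origin at the centre of its underside. It stands in front of the other lane and stays there.

How it is judged:
By the outcome, as a careful person would: the job done as asked, in the order asked, and still so for the second after the job is handed in, with the robot touching nothing.
It also fails if it takes over 38 s, if anything falls off the work surface, if the arm or the gripper's body presses on something with over 40 N, if the wrist force passes 120 N, or if a joint passes its speed limit or range.

## Working session

There is one attempt and no reset: what is moved stays moved. The work goes in short steps, Python scripts to look and compute and a tool call to move; the robot and the scene stay as the last step left them, time stands still between calls to the robot, and variables do not carry over. Pictures are saved under pics/ and viewed, at most 10 in all, crops included, and the job is handed in when it is done.

Besides the shell and the picture viewer there is one more tool, called after "Emit:" as a command line: name --argument value ..., lists and objects as JSON in quotes. send_rows: Moves the arm, as the interface text tells. Its arguments: {"type":"object","properties":{"series":{"type":"array"},"grip_force":{"type":"number"}},"required":["series"]}

```bash
mkdir -p pics
cat > h.py <<'E'
import numpy as np, cv2
from bench import manip
def K(c):
    f=200/np.tan(np.radians(c["fovy"])/2); return np.array([[f,0,c["cx"]],[0,f,c["cy"]],[0,0,1.]])
def pts(c,mask):
    v,u=np.nonzero(mask&(c["z_map"]>0)); z=c["z_map"][v,u]
    n=cv2.undistortPoints(np.c_[u,v].astype(float).reshape(-1,1,2),K(c),np.array(c["D"],float)).reshape(-1,2)
    P=np.c_[n*z[:,None],z]; V=np.array(c["view"]); return (P-V[:3,3])@V[:3,:3]
def save(c,n): cv2.imwrite("pics/"+n,c["color"][:,:,::-1])
E
python3 - <<'E'
from h import *
np.set_printoptions(precision=1,suppress=True)
s=manip.sense(); print(s["clock"],s["eef_pos"],s["tool_rot"],s["force"])
for cam in("top","side"):
    c=manip.read_camera(cam); save(c,cam+"0.png")
    for t in("white_box","brown_box","ramp"):
        for d in manip.cut_out(t,cam)[:2]:
            P=pts(c,d["region"]); print(cam,t,d["p"],d["location"],len(P),np.percentile(P,[2,50,98],axis=0).tolist() if len(P) else "")
            if t!="ramp" and d["p"]>.5:
                T=P[abs(P[:,2]-55)<6]
                if len(T)>20: print("  top rect",cv2.minAreaRect(T[:,:2].astype(np.float32)),len(T))
    print(cam,"lip",manip.mark_of("lip",cam)[:2], "ramp",manip.mark_of("ramp",cam)[:2])
E
```

```text
0.0 [ 257.  -596.5  301.8] [[ 0.9  0.4 -0. ]
 [ 0.4 -0.9  0. ]
 [-0.  -0.  -1. ]] [-0.6 -0.7 -1.1]
top white_box 0.61 [380.3, 266.8] 1896 [[340.6493593074943, -275.4419374061638, 40.63404111904044], [383.3717445852968, -230.60584076994894, 55.90812993469364], [426.79683137891124, -187.00728332459119, 58.90998547546504]]
  top rect ((384.0370788574219, -232.78182983398438), (85.41270446777344, 85.62552642822266), 74.77974700927734) 1824
top brown_box 0.8 [388.2, 200.3] 1818 [[475.41968844675637, -293.5820562279888, 0.5056597758544539], [512.9254010494335, -249.41213174049443, 56.37899523923049], [555.3708902706371, -207.24186249219775, 59.90283446377573]]
  top rect ((516.802978515625, -252.73268127441406), (87.36610412597656, 77.42749786376953), 81.7471923828125) 1554
top brown_box 0.68 [266.4, 213.3] 18518 [[358.93726792781723, -162.40645647569195, 2.8812545890250467], [485.81182408709486, -9.724652752266715, 29.453512736209888], [618.9904528269793, 131.92944130348752, 71.13916384646919]]
  top rect ((493.18017578125, 29.17438507080078), (183.70748901367188, 265.7812805175781), 80.3
[... 971 characters left out ...]
 271.56494140625), 80.59199523925781) 2365
side brown_box 0.58 [352.9, 168.9] 1782 [[474.97152851249297, -291.6338637180848, 4.061232584832379], [506.32731972335387, -228.54430501752762, 47.083167843419616], [556.260589510622, -206.61817543647717, 56.740622394974714]]
  top rect ((516.3784790039062, -251.70455932617188), (89.40962219238281, 77.70429229736328), 82.42497253417969) 851
side ramp 0.76 [299.1, 242.2] 18207 [[354.11708995004733, -155.78688910623268, 3.556781322479046], [476.6931853297352, 32.54534788603347, 29.64207978378763], [623.5202176255358, 145.8549391762911, 70.07276748270387]]
side lip [{'location': [301.9, 233.1], 'p': 0.93}] ramp [{'location': [308.2, 253.3], 'p': 0.68}]
```

Run:
```python
from h import *
np.set_printoptions(precision=1,suppress=True)
for cam in("top","side"):
    c=manip.read_camera(cam); im=c["color"].astype(int)
    d=manip.cut_out("ramp",cam)[0]; m=d["region"]
    hsv=cv2.cvtColor(c["color"],cv2.COLOR_RGB2HSV)
    if cam=="top": cv2.imwrite("pics/crop.png",cv2.resize(c["color"][100:350,150:480,::-1],None,fx=2.4,fy=2.4))
    y=m&(abs(hsv[:,:,0].astype(int)-27)<7)&(hsv[:,:,1]>150)
    P=pts(c,y); P=P[abs(P[:,2]-40)<5]; r=cv2.minAreaRect(P[:,:2].astype(np.float32)); print(cam,"lip",len(P),r, np.median(P,axis=0))
    if len(P)>5: print(cv2.fitLine(P[:,:2].astype(np.float32),cv2.DIST_HUBER,0,.01,.01).ravel())
    P=pts(c,m&(hsv[:,:,0]>95)&(hsv[:,:,0]<130)); 
    r=cv2.minAreaRect(P[:,:2].astype(np.float32)); print("walls",r)
    E=P[abs(P[:,2]-70)<4]; r=cv2.minAreaRect(E[:,:2].astype(np.float32)); print("endwall",len(E),r)
    P=pts(c,m&(hsv[:,:,0]<25)); P=P[(P[:,2]>4)&(P[:,2]<36)]
    for i in range(4):
        A=np.c_[P[:,:2],np.ones(len(P))]; g=np.linalg.lstsq(A,P[:,2],rcond=None)[0]; e=abs(A@g-P[:,2]); P=P[e<max(2,2*np.median(e))]
    print("slope",len(P),np.degrees(np.arctan2(g[1],g[0])),np.degrees(np.arctan(np.hypot(*g[:2]))))
```

```text
Traceback (most recent call last):
IndexError: list index out of range
```

View pics/side0.png

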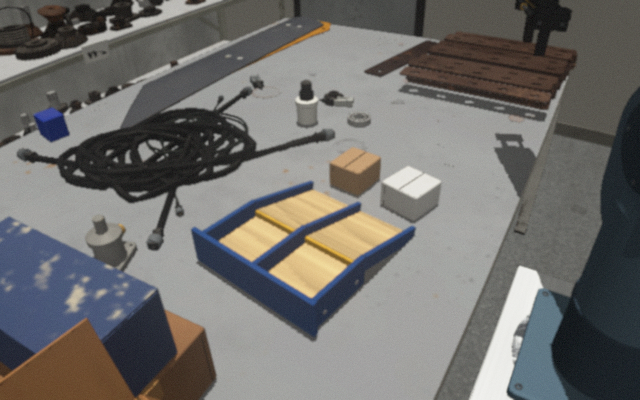

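Run:
```python
from h import *
np.set_printoptions(precision=1,suppress=True)
for cam in("top","side"):
    for k in range(5):
        c=manip.read_camera(cam); ds=manip.cut_out("ramp",cam)
        if ds: break
    m=ds[0]["region"]; print(cam,ds[0]["p"],m.sum())
    hsv=cv2.cvtColor(c["color"],cv2.COLOR_RGB2HSV)
    if cam=="top": cv2.imwrite("pics/crop.png",cv2.resize(c["color"][100:350,150:480,::-1],None,fx=2.4,fy=2.4))
    y=m&(abs(hsv[:,:,0].astype(int)-24)<5)&(hsv[:,:,1]>190)
    P=pts(c,y); P=P[abs(P[:,2]-40)<5]
    if len(P)>5: print("lip",len(P),cv2.minAreaRect(P[:,:2].astype(np.float32)),np.median(P,axis=0),cv2.fitLine(P[:,:2].astype(np.float32),cv2.DIST_HUBER,0,.01,.01).ravel())
    P=pts(c,m&(hsv[:,:,0]>95)&(hsv[:,:,0]<130)&(hsv[:,:,1]>100)); 
    r=cv2.minAreaRect(P[:,:2].astype(np.float32)); print("walls",r)
    E=P[(abs(P[:,2]-70)<4)]; r=cv2.minAreaRect(E[:,:2].astype(np.float32)); print("endwall",len(E),r)
    P=pts(c,m&(hsv[:,:,0]<25)); P=P[(P[:,2]>4)&(P[:,2]<36)&(P[:,1]<-10)]
    for i in range(4):
        A=np.c_[P[:,:2],np.ones(len(P))]; g=np.linalg.lstsq(A,P[:,2],rcond=None)[0]; e=abs(A@g-P[:,2]); P=P[e<max(2,2*np.median(e))]
    print("slope",len(P),np.degrees(np.arctan2(g[1],g[0])),np.degrees(np.arctan(np.hypot(*g[:2]))))
    for k in range(2): print(manip.mark_of("lip",cam)[:1])
    l=manip.mark_of("lip",cam)
    if l:
        n=cv2.undistortPoints(np.array([[l[0]["location"]]]),K(c),np.array(c["D"],float)).ravel(); V=np.array(c["view"]); R=V[:3,:3]
        o=-R.T@V[:3,3]; q=R.T@np.r_[n,1]; print("lip xyz",o+q*(40-o[2])/q[2])
```

```text
top 0.82 18463
lip 249 ((488.9792175292969, -3.7228641510009766), (5.070098876953125, 232.572998046875), 80.75457763671875) [475.   -1.7  41.1] [  1.   -0.2 484.6  -3.1]
walls ((487.16455078125, -19.84344482421875), (299.364013671875, 269.2672119140625), 80.68697357177734)
endwall 588 ((510.5398254394531, 122.69898986816406), (10.3792085647583, 269.27410888671875), 80.7914810180664)
slope 5168 81.03504867802641 13.704238678364232
[{'location': [266.1, 210.0], 'p': 0.96}]
[{'location': [266.1, 210.0], 'p': 0.96}]
lip xyz [491.6  -1.3  40. ]
side 0.8 18578Traceback (most recent call last):
  File "<stdin>", line 11, in <module>
  File "h.py", line 7, in pts
    n=cv2.undistortPoints(np.c_[u,v].astype(float).reshape(-1,1,2),K(c),np.array(c["D"],float)).reshape(-1,2)
      ~~~~~~~~~~~~~~~~~~~^^^^^^^^^^^^^^^^^^^^^^^^^^^^^^^^^^^^^^^^^^^^^^^^^^^^^^^^^^^^^^^^^^^^^^
cv2.error: OpenCV(4.12.0) /io/opencv/modules/calib3d/src/undistort.dispatch.cpp:347: error: (-215:Assertion failed) CV_IS_MAT(_src) && CV_IS_MAT(_dst) && (_src->rows == 1 || _src->cols == 1) && (_dst->rows == 1 || _dst->cols == 1) && _src->cols + _src->rows - 1 == _dst->rows + _dst->cols - 1 && (CV_MAT_TYPE(_src->type) == CV_32FC2 || CV_MAT_TYPE(_src->type) == CV_64FC2) && (CV_MAT_TYPE(_dst->type) == CV_32FC2 || CV_MAT_TYPE(_dst->type) == CV_64FC2) in function 'cvUndistortPointsInternal'
```

View pics/crop.png

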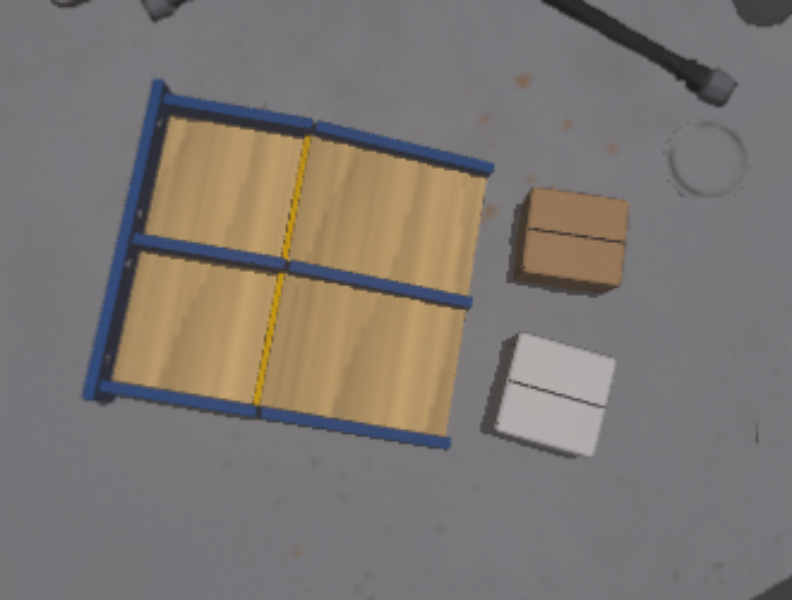

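The top view shows the white carton at crop (555,393), in front of the lower lane (ramp y = +61.5). The brown carton is at (575,240), in front of the other lane. The yellow lip runs from (307,135) to (258,405). I'm taking ramp yaw ≈ 80.75° and origin ≈ (490,-4).

```bash
cat >> h.py <<'E'
yaw=np.radians(80.75); U=np.array([np.cos(yaw),np.sin(yaw)]); W=np.array([-U[1],U[0]]); O=np.array([490.,-4.])
def ramp(p): d=np.array(p)[:2]-O; return d@U,d@W
def plan(s,w,ztip):
    st=manip.sense(); R=np.array(st["tool_rot"]); p=np.array(st["eef_pos"])
    t=np.r_[O+s*U+w*W,ztip+64]
    ty=np.degrees(np.arctan2(R[1,0],R[0,0])); print("t",st["clock"],"toolyaw",ty,"twist",-(80.75-ty),"shift tool",(R.T@(t-p)).round(1),"now s,w,tip",np.round([*ramp(p),p[2]-64],1),"F",np.round(st["force"],1),"width",st["width"])
E
python3 -c "
from h import *
plan(-330,68,130)"
```

```text
t 1.05 toolyaw 23.30912632169253 twist -57.44087367830747 shift tool [ 213.5 -210.9  108.7] now s,w,tip [-622.6  134.5  238.7] F [-0.2  0.5  0.7] width 88.04057877107928
```

Emit:
send_rows --series '[{"x": 20,"y": -20,"z": 10,"gripper": 50},{"x": 30,"y": -30,"z": 15,"gripper": 50},{"x": 36,"y": -36,"z": 18,"gripper": 50},{"x": 40,"y": -40,"z": 20,"gripper": 50},{"x": 38,"y": -36,"z": 20,"gripper": 50},{"x": 30,"y": -30,"z": 15,"gripper": 50},{"x": 19.5,"y": -19,"z": 10.5,"gripper": 50},{"twist": -10,"gripper": 50},{"twist": -10,"gripper": 50},{"twist": -10,"gripper": 50},{"twist": -10,"gripper": 50},{"twist": -10,"gripper": 50}]'

```text
validation failed for argument at $.se...
```

Emit:
send_rows --series '[{"twist": -7.4,"gripper": 50},{"gripper": 50},{"gripper": 50}]'

```text
validation failed for argument at $.se...
```

```bash
python3 -c "
from h import *
plan(-330,68,12)"
```

```text
t 1.05 toolyaw 23.30912632169253 twist -57.44087367830747 shift tool [ 213.5 -210.9  226.7] now s,w,tip [-622.6  134.5  238.7] F [-0.2  0.5  0.7] width 88.04057877107928
```

Rows probably need all five keys.

Emit:
send_rows --series '[{"x": 20,"y": -20,"z": 10,"twist": 0,"gripper": 50},{"x": 30,"y": -30,"z": 15,"twist": 0,"gripper": 50},{"x": 36,"y": -36,"z": 18,"twist": 0,"gripper": 50},{"x": 40,"y": -40,"z": 20,"twist": 0,"gripper": 50},{"x": 38,"y": -36,"z": 20,"twist": 0,"gripper": 50},{"x": 30,"y": -30,"z": 15,"twist": 0,"gripper": 50},{"x": 19.5,"y": -19,"z": 10.5,"twist": 0,"gripper": 50},{"x": 0,"y": 0,"z": 0,"twist": -10,"gripper": 50},{"x": 0,"y": 0,"z": 0,"twist": -10,"gripper": 50},{"x": 0,"y": 0,"z": 0,"twist": -10,"gripper": 50},{"x": 0,"y": 0,"z": 0,"twist": -10,"gripper": 50},{"x": 0,"y": 0,"z": 0,"twist": -10,"gripper": 50}]'

```text
clock: 2.55
eef_pos: [369.9, -318.9, 194.4]
tool_rot: [[0.282, 0.959, 0.0], [0.959, -0.282, -0.0], [-0.0, 0.0, -1.0]]
force: [0.2, 0.4, -0.3]
width: 50.5
finger_force: 0.0
```

Emit:
send_rows --series '[{"x": 0,"y": 0,"z": 0,"twist": -7.4,"gripper": 50},{"x": 0,"y": 0,"z": 0,"twist": 0,"gripper": 50},{"x": 0,"y": 0,"z": 0,"twist": 0,"gripper": 50}]'

```text
clock: 2.92
eef_pos: [369.8, -318.8, 194.3]
tool_rot: [[0.164, 0.986, 0.0], [0.986, -0.164, -0.0], [-0.0, 0.0, -1.0]]
force: [0.2, -0.5, -0.4]
width: 49.7
finger_force: 0.0
```

```bash
python3 -c "
from h import *
plan(-330,68,12)"
```

```text
t 2.925 toolyaw 80.55618924921232 twist -0.1938107507876765 shift tool [  0.    0.  118.3] now s,w,tip [-330.    68.   130.3] F [ 0.2 -0.5 -0.4] width 49.66670479277646
```

Emit:
send_rows --series '[{"x": 0,"y": 0,"z": 20,"twist": 0,"gripper": 50},{"x": 0,"y": 0,"z": 30,"twist": 0,"gripper": 50},{"x": 0,"y": 0,"z": 30,"twist": 0,"gripper": 50},{"x": 0,"y": 0,"z": 25,"twist": 0,"gripper": 50},{"x": 0,"y": 0,"z": 13,"twist": 0,"gripper": 50},{"x": 10,"y": 0,"z": 0,"twist": 0,"gripper": 50},{"x": 8,"y": 0,"z": 0,"twist": 0,"gripper": 50},{"x": 7,"y": 0,"z": 0,"twist": 0,"gripper": 50},{"x": 7,"y": 0,"z": 0,"twist": 0,"gripper": 50},{"x": 7,"y": 0,"z": 0,"twist": 0,"gripper": 50},{"x": 7,"y": 0,"z": 0,"twist": 0,"gripper": 50},{"x": 7,"y": 0,"z": 0,"twist": 0,"gripper": 50}]'

```text
clock: 4.42
eef_pos: [378.2, -266.6, 76.4]
tool_rot: [[0.162, 0.987, -0.0], [0.987, -0.162, -0.001], [-0.001, 0.0, -1.0]]
force: [-1.3, -5.2, 4.3]
width: 49.7
finger_force: 2.2
```

Emit:
send_rows --series '[{"x": 6,"y": 0,"z": 0,"twist": 0,"gripper": 50},{"x": 3,"y": 0,"z": 0,"twist": 0,"gripper": 50},{"x": 0,"y": 0,"z": 0,"twist": 0,"gripper": 50}]'

```text
clock: 4.8
eef_pos: [379.7, -256.8, 76.1]
tool_rot: [[0.161, 0.987, -0.0], [0.987, -0.161, 0.001], [0.001, -0.001, -1.0]]
force: [-0.6, -1.7, 1.8]
width: 50.3
finger_force: 0.8
```

```bash
cat >> h.py <<'E'
def box(pic=None,z=(49,61)):
    for cam in("side","top"):
        c=manip.read_camera(cam)
        if pic and cam=="side": cv2.imwrite("pics/"+pic,cv2.resize(c["color"][110:350,150:480,::-1],None,fx=2.3,fy=2.3))
        for d in manip.cut_out("white_box",cam)[:2]:
            P=pts(c,cv2.erode(d["region"].astype(np.uint8),np.ones((3,3)))>0); Q=np.c_[[ramp(p) for p in P],P[:,2]]
            Q=Q[(Q[:,2]>z[0])&(Q[:,2]<z[1])]
            if len(Q)>20: print(cam,round(d["p"],2),len(Q),"rect(s,w)",np.round(cv2.boxPoints(cv2.minAreaRect(Q[:,:2].astype(np.float32))),1).tolist(),"z",np.percentile(Q[:,2],[5,50,95]).round(1))
E
python3 -c "
from h import *
plan(-262,62,12);box('p1.png')"
```

```text
t 4.8 toolyaw 80.748882525853 twist -0.0011174741469943683 shift tool [5.3 6.2 0.1] now s,w,tip [-267.3   68.2   12.1] F [-0.6 -1.7  1.8] width 50.26768690901164
side 0.83 1126 rect(s,w) [[-255.0, 35.400001525878906], [-168.3000030517578, 32.79999923706055], [-165.89999389648438, 115.80000305175781], [-252.60000610351562, 118.4000015258789]] z [51.4 54.3 56.4]
top 0.63 1504 rect(s,w) [[-244.6999969482422, 33.29999923706055], [-169.60000610351562, 32.099998474121094], [-168.3000030517578, 114.4000015258789], [-243.3000030517578, 115.5999984741211]] z [53.6 56.1 58.5]
```

View pics/p1.png

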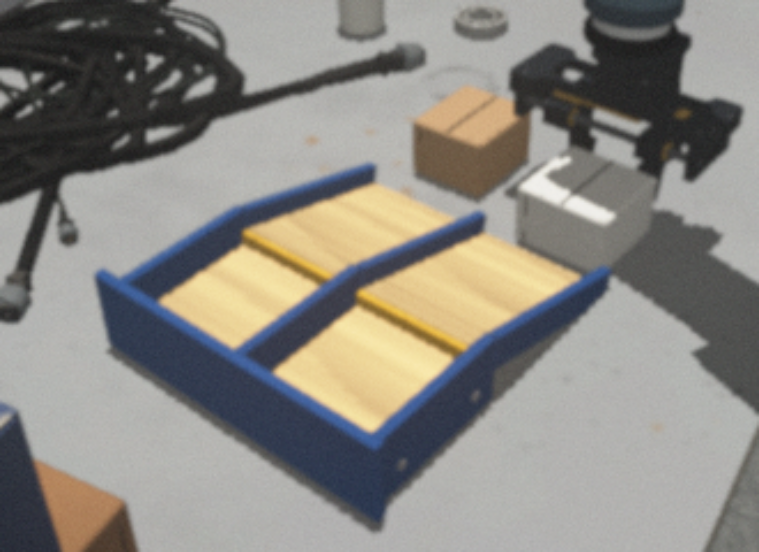

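The carton is now straight but has shifted sideways to w ≈ 75, and the lane middle is 61.5. At about (590,210) in the picture it would hit the end of the outer wall. I'll move it about 13 mm toward the lane middle, using one finger on its outer side with the gripper turned 45°.

Emit:
send_rows --series '[{"x": -15,"y": 0,"z": 0,"twist": 0,"gripper": 50},{"x": 0,"y": 0,"z": -30,"twist": 0,"gripper": 88},{"x": 0,"y": 0,"z": -35,"twist": 0,"gripper": 88},{"x": 18,"y": -17,"z": 0,"twist": 0,"gripper": 88},{"x": 19,"y": -18,"z": 0,"twist": 0,"gripper": 88},{"x": 0,"y": 0,"z": 0,"twist": 9,"gripper": 88},{"x": 0,"y": 0,"z": 0,"twist": 9,"gripper": 88},{"x": 0,"y": 0,"z": 0,"twist": 9,"gripper": 88},{"x": 0,"y": 0,"z": 0,"twist": 9,"gripper": 88},{"x": 0,"y": 0,"z": 0,"twist": 9,"gripper": 88},{"x": 0,"y": 0,"z": 0,"twist": 0,"gripper": 88}]'

```text
clock: 6.38
eef_pos: [348.5, -230.6, 141.1]
tool_rot: [[0.811, 0.584, -0.001], [0.584, -0.811, -0.0], [-0.0, -0.0, -1.0]]
force: [0.5, -0.4, -0.2]
width: 88.1
finger_force: 0.0
```

```bash
python3 -c "
from h import *
plan(-245,103,12);box('p2.png')"
```

```text
t 6.375 toolyaw 35.760040288823305 twist -44.989959711176695 shift tool [ 1.2 -0.9 65.1] now s,w,tip [-246.4  103.2   77.1] F [ 0.5 -0.4 -0.2] width 88.09544336129119
side 0.69 1077 rect(s,w) [[-252.0, 35.79999923706055], [-169.8000030517578, 32.900001525878906], [-167.0, 115.0999984741211], [-249.1999969482422, 118.0]] z [51.  54.3 56.3]
top 0.74 1451 rect(s,w) [[-253.60000610351562, 33.5], [-169.1999969482422, 32.5], [-168.3000030517578, 115.19999694824219], [-252.6999969482422, 116.0999984741211]] z [53.6 55.9 58.3]
```

View pics/p2.png

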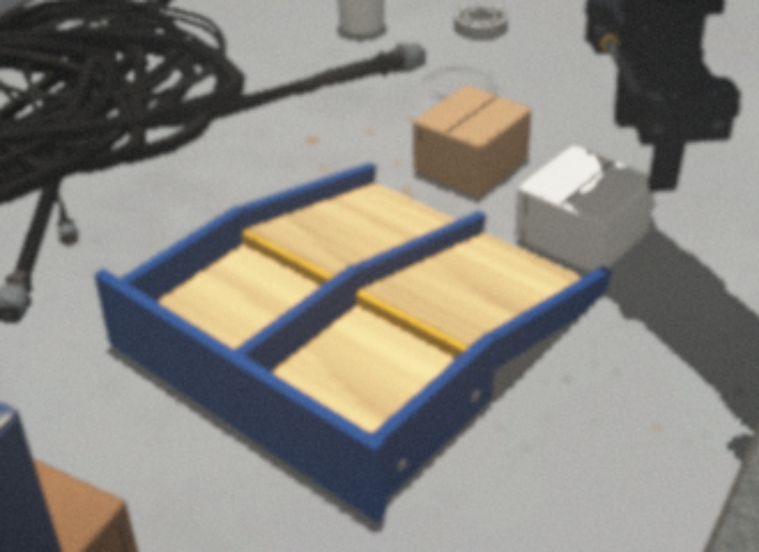

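Emit:
send_rows --series '[{"x": 0,"y": 0,"z": 20,"twist": 0,"gripper": 88},{"x": 0,"y": 0,"z": 25,"twist": 0,"gripper": 88},{"x": 0,"y": 0,"z": 20,"twist": 0,"gripper": 88},{"x": 3,"y": 3,"z": 0,"twist": 0,"gripper": 88},{"x": 3,"y": 3,"z": 0,"twist": 0,"gripper": 88},{"x": 3,"y": 3,"z": 0,"twist": 0,"gripper": 88},{"x": 3,"y": 3,"z": 0,"twist": 0,"gripper": 88},{"x": 2,"y": 2,"z": 0,"twist": 0,"gripper": 88},{"x": 0,"y": 0,"z": 0,"twist": 0,"gripper": 88}]'

```text
clock: 7.7
eef_pos: [368.0, -233.2, 76.2]
tool_rot: [[0.812, 0.584, -0.001], [0.584, -0.812, 0.0], [-0.001, -0.001, -1.0]]
force: [-4.2, 1.6, 1.6]
width: 88.6
finger_force: 1.9
```

```bash
python3 -c "
from h import *
plan(-245,82,12);box('p3.png')"
```

```text
t 7.7 toolyaw 35.71750165649032 twist -45.03249834350968 shift tool [1.7 0.5 0.2] now s,w,tip [-245.8   83.6   12.2] F [-4.2  1.6  1.6] width 88.55000029301115
side 0.95 789 rect(s,w) [[-252.89999389648438, 27.600000381469727], [-170.3000030517578, 25.100000381469727], [-167.8000030517578, 107.19999694824219], [-250.39999389648438, 109.69999694824219]] z [51.  54.3 56.3]
side 0.44 2254 rect(s,w) [[-50.79999923706055, -126.80000305175781], [133.60000610351562, -130.5], [138.8000030517578, 135.1999969482422], [-45.5, 138.89999389648438]] z [49.7 56.5 60.6]
top 0.96 957 rect(s,w) [[-242.89999389648438, 25.899999618530273], [-170.1999969482422, 24.200000762939453], [-168.3000030517578, 102.5999984741211], [-241.0, 104.4000015258789]] z [53.4 56.  58.3]
```

Emit:
send_rows --series '[{"x": 2,"y": 2,"z": 0,"twist": 0,"gripper": 88},{"x": 2,"y": 2,"z": 0,"twist": 0,"gripper": 88},{"x": 0,"y": 0,"z": 0,"twist": 0,"gripper": 88},{"x": -8,"y": -8,"z": 0,"twist": 0,"gripper": 88},{"x": 0,"y": 0,"z": -30,"twist": 0,"gripper": 88},{"x": 0,"y": 0,"z": -35,"twist": 0,"gripper": 50},{"x": 0,"y": 0,"z": 0,"twist": -9,"gripper": 50},{"x": 0,"y": 0,"z": 0,"twist": -9,"gripper": 50},{"x": 0,"y": 0,"z": 0,"twist": -9,"gripper": 50},{"x": 0,"y": 0,"z": 0,"twist": -9,"gripper": 50},{"x": 0,"y": 0,"z": 0,"twist": -9,"gripper": 50},{"x": -42,"y": 28,"z": 0,"twist": 0,"gripper": 50}]'

```text
clock: 9.4
eef_pos: [383.1, -276.3, 141.1]
tool_rot: [[0.156, 0.988, -0.0], [0.988, -0.156, 0.002], [0.002, -0.001, -1.0]]
force: [1.5, -0.2, -0.6]
width: 50.0
finger_force: 0.0
```

```bash
python3 -c "
from h import *
plan(-285,61.5,12);box('p4.png')"
```

```text
t 9.4 toolyaw 81.05026936399005 twist 0.3002693639900542 shift tool [ 0.8  0.2 65.1] now s,w,tip [-286.    61.7   77.1] F [ 1.5 -0.2 -0.6] width 49.98568809408734
side 0.97 1077 rect(s,w) [[-254.3000030517578, 21.200000762939453], [-170.8000030517578, 17.600000381469727], [-167.1999969482422, 100.5999984741211], [-250.6999969482422, 104.19999694824219]] z [51.1 54.2 56. ]
top 0.9 1729 rect(s,w) [[-255.5, 20.200000762939453], [-171.89999389648438, 16.100000381469727], [-167.8000030517578, 98.80000305175781], [-251.39999389648438, 102.9000015258789]] z [53.4 56.  58.5]
```

View pics/p4.png

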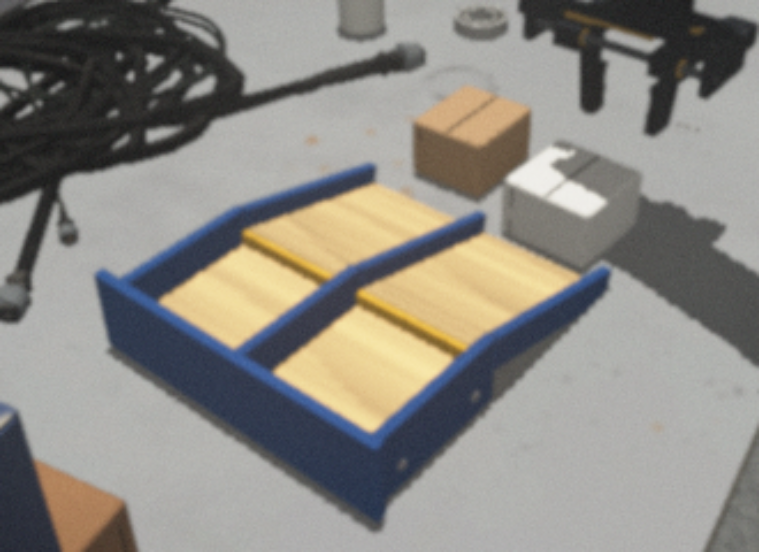

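The carton is now centred in the lane (w ≈ 60, about 2.5° of yaw). I'll descend behind it and push.

Emit:
send_rows --series '[{"x": 0,"y": 0,"z": 20,"twist": 0,"gripper": 50},{"x": 0,"y": 0,"z": 25,"twist": 0,"gripper": 50},{"x": 0,"y": 0,"z": 20,"twist": 0.3,"gripper": 50},{"x": 8,"y": 0,"z": 0,"twist": 0,"gripper": 50},{"x": 8,"y": 0,"z": 0,"twist": 0,"gripper": 50},{"x": 7,"y": 0,"z": 0,"twist": 0,"gripper": 50},{"x": 7,"y": 0,"z": 0,"twist": 0,"gripper": 50},{"x": 7,"y": 0,"z": 0,"twist": 0,"gripper": 50},{"x": 7,"y": 0,"z": 0,"twist": 0,"gripper": 50},{"x": 7,"y": 0,"z": 0,"twist": 0,"gripper": 50},{"x": 7,"y": 0,"z": 0,"twist": 0,"gripper": 50},{"x": 0,"y": 0,"z": 0,"twist": 0,"gripper": 50}]'

```text
clock: 11.1
eef_pos: [393.4, -220.2, 76.2]
tool_rot: [[0.165, 0.986, 0.0], [0.986, -0.165, 0.001], [0.001, -0.0, -1.0]]
force: [0.1, -0.4, 0.4]
width: 49.9
finger_force: 0.2
```

```bash
python3 -c "
from h import *
plan(-175,61.5,12);box('p5.png',(45,90))"
```

```text
t 11.1 toolyaw 80.48261665730355 twist -0.2673833426964478 shift tool [53.9 -1.2  0.3] now s,w,tip [-228.9   60.6   12.2] F [ 0.1 -0.4  0.4] width 49.934579681912865
side 0.94 1354 rect(s,w) [[-212.1999969482422, 20.0], [-129.3000030517578, 19.700000762939453], [-129.0, 104.30000305175781], [-211.89999389648438, 104.5]] z [47.5 57.8 63.5]
top 0.77 1381 rect(s,w) [[-201.60000610351562, 99.19999694824219], [-200.39999389648438, 21.0], [-128.0, 22.100000381469727], [-129.1999969482422, 100.30000305175781]] z [56.1 60.8 64.8]
```

View pics/p5.png

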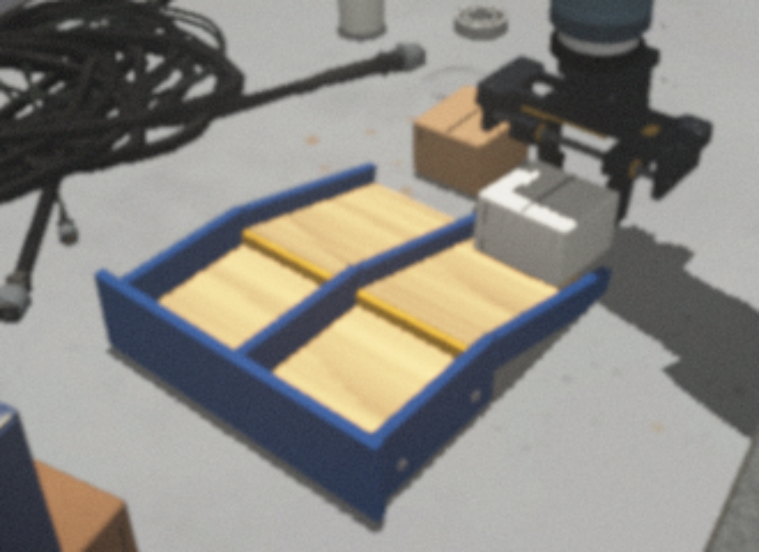

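The carton is straight in the lane, centred at w ≈ 62, with its front riding up the slope. I'll keep pushing.

Emit:
send_rows --series '[{"x": 7,"y": 0,"z": 0,"twist": 0,"gripper": 50},{"x": 7,"y": 0,"z": 0,"twist": 0,"gripper": 50},{"x": 7,"y": 0,"z": 0,"twist": 0,"gripper": 50},{"x": 7,"y": 0,"z": 0,"twist": 0,"gripper": 50},{"x": 7,"y": 0,"z": 0,"twist": 0,"gripper": 50},{"x": 7,"y": 0,"z": 0,"twist": 0,"gripper": 50},{"x": 7,"y": 0,"z": -1,"twist": 0,"gripper": 50},{"x": 7,"y": 0,"z": -1.75,"twist": 0,"gripper": 50},{"x": 7,"y": 0,"z": -1.75,"twist": 0,"gripper": 50},{"x": 7,"y": 0,"z": -1.75,"twist": 0,"gripper": 50},{"x": 7,"y": 0,"z": -1.75,"twist": 0,"gripper": 50},{"x": 7,"y": 0,"z": -1.75,"twist": 0,"gripper": 50}]'

```text
clock: 12.8
eef_pos: [407.3, -137.9, 86.1]
tool_rot: [[0.167, 0.986, -0.0], [0.986, -0.167, -0.0], [-0.0, -0.0, -1.0]]
force: [-1.3, -3.4, 0.3]
width: 50.2
finger_force: 1.4
```

```bash
python3 -c "
from h import *
plan(-60,61.5,41);box('p6.png',(45,100))"
```

```text
t 12.8 toolyaw 80.4089757997424 twist -0.34102420025760694 shift tool [ 85.5  -1.9 -18.9] now s,w,tip [-145.5   60.1   22.1] F [-1.3 -3.4  0.3] width 50.179435093704804
side 0.76 2126 rect(s,w) [[-131.6999969482422, 19.5], [-40.099998474121094, 19.0], [-39.70000076293945, 103.0999984741211], [-131.3000030517578, 103.5999984741211]] z [48.3 70.9 83.6]
```

View pics/p6.png

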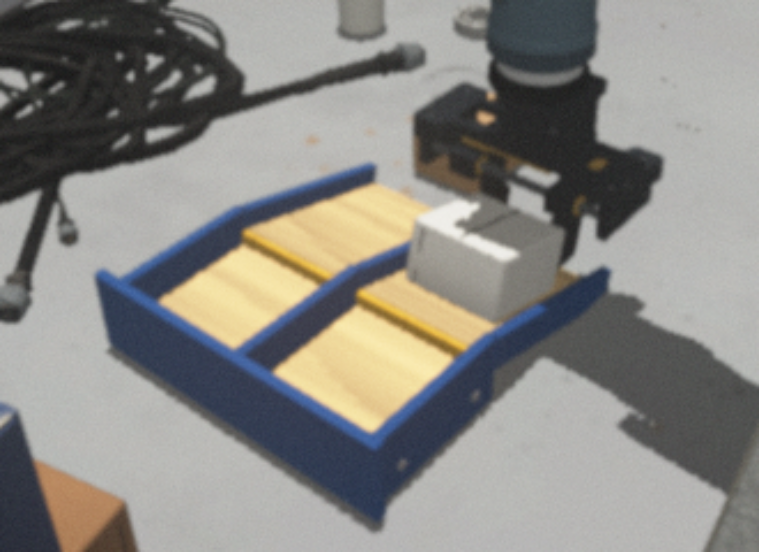

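Emit:
send_rows --series '[{"x": 7,"y": 0,"z": -1.7,"twist": 0,"gripper": 50},{"x": 7,"y": 0,"z": -1.7,"twist": 0,"gripper": 50},{"x": 7,"y": 0,"z": -1.7,"twist": 0,"gripper": 50},{"x": 7,"y": 0,"z": -1.7,"twist": 0,"gripper": 50},{"x": 7,"y": 0,"z": -1.7,"twist": 0,"gripper": 50},{"x": 7,"y": 0,"z": -1.7,"twist": 0,"gripper": 50},{"x": 7,"y": 0,"z": -1.7,"twist": 0,"gripper": 50},{"x": 7,"y": 0,"z": -1.7,"twist": 0,"gripper": 50},{"x": 7,"y": 0,"z": -1.7,"twist": 0,"gripper": 50},{"x": 6,"y": 0,"z": -1.5,"twist": 0,"gripper": 50},{"x": 6,"y": 0,"z": -1.5,"twist": 0,"gripper": 50},{"x": 5,"y": 0,"z": -1.2,"twist": 0,"gripper": 50}]'

```text
clock: 14.5
eef_pos: [420.4, -61.3, 106.0]
tool_rot: [[0.169, 0.986, -0.001], [0.986, -0.169, -0.003], [-0.003, -0.0, -1.0]]
force: [-2.9, -15.5, 11.3]
width: 50.5
finger_force: 7.4
```

```bash
python3 -c "
from h import *
plan(0,61.5,52);box('p7.png',(45,110))"
```

```text
t 14.5 toolyaw 80.27918302301089 twist -0.47081697698911285 shift tool [ 67.7  -2.6 -10.2] now s,w,tip [-67.7  59.5  42. ] F [ -2.9 -15.5  11.3] width 50.45092867536109
side 0.86 3017 rect(s,w) [[-56.900001525878906, 19.299999237060547], [36.79999923706055, 16.700000762939453], [39.099998474121094, 101.5], [-54.599998474121094, 104.0]] z [ 55.9  87.9 101.7]
```

View pics/p7.png

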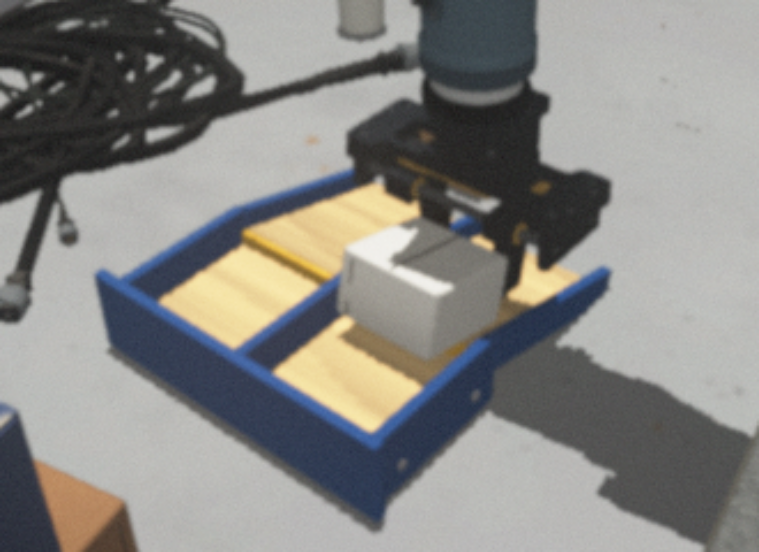

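The carton is at the lip and the push force has risen to 15 N. I'll ease off and see how it settles.

Emit:
send_rows --series '[{"x": -6,"y": 0,"z": 0,"twist": 0,"gripper": 50},{"x": -4,"y": 0,"z": 0,"twist": 0,"gripper": 50},{"x": 0,"y": 0,"z": 0,"twist": 0,"gripper": 50}]'

```text
clock: 15.08
eef_pos: [418.8, -69.0, 105.3]
tool_rot: [[0.166, 0.986, -0.0], [0.986, -0.166, 0.001], [0.001, -0.0, -1.0]]
force: [-0.1, 0.1, -0.8]
width: 50.1
finger_force: 0.0
```

```bash
cat >> h.py <<'E'
def pitch():
    for cam in("side","top"):
        c=manip.read_camera(cam)
        for d in manip.cut_out("white_box",cam)[:1]:
            P=pts(c,cv2.erode(d["region"].astype(np.uint8),np.ones((3,3)))>0); Q=np.c_[[ramp(p) for p in P],P[:,2]]
            Q=Q[Q[:,2]>70]
            best=None
            rng=np.random.default_rng(0)
            for _ in range(300):
                a=Q[rng.choice(len(Q),3,0)]; n=np.cross(a[1]-a[0],a[2]-a[0]); L=np.linalg.norm(n)
                if L<100: continue
                n/=L
                if abs(n[2])<.8: continue
                i=abs((Q-a[0])@n)<2
                if best is None or i.sum()>best.sum(): best=i
            T=Q[best]; g=np.linalg.lstsq(np.c_[T[:,:2],np.ones(len(T))],T[:,2],rcond=None)[0]
            lo,hi=np.percentile(T[:,0],[1,99]); m=T[:,1].mean()
            print(cam,"pitch",np.degrees(np.arctan(g[0])).round(1),"roll",np.degrees(np.arctan(g[1])).round(1),"top s",lo.round(),hi.round(),"z",(g@[lo,m,1]).round(1),(g@[hi,m,1]).round(1),"w",np.percentile(T[:,1],[1,99]).round())
E
python3 -c "
from h import *
plan(0,61.5,52);pitch();box(None,(45,110))"
```

```text
t 15.075 toolyaw 80.42070045580202 twist -0.3292995441979798 shift tool [ 75.6  -2.1 -10.6] now s,w,tip [-75.6  59.8  41.3] F [-0.1  0.1 -0.8] width 50.092135335284524
side pitch 13.9 roll -0.6 top s -53.0 25.0 z 85.0 104.3 w [ 20. 100.]
top pitch 9.7 roll 1.4 top s 7.0 26.0 z 101.2 104.4 w [41. 99.]
side 0.81 2867 rect(s,w) [[-53.29999923706055, 19.100000381469727], [36.79999923706055, 17.100000381469727], [38.599998474121094, 101.19999694824219], [-51.5, 103.19999694824219]] z [ 57.9  88.2 102.3]
top 0.82 258 rect(s,w) [[5.599999904632568, 98.0999984741211], [28.200000762939453, 22.899999618530273], [50.5, 29.700000762939453], [27.899999618530273, 104.80000305175781]] z [ 87.4 102.7 105.2]
```

Emit:
send_rows --series '[{"x": 5,"y": 0,"z": 0,"twist": 0,"gripper": 50},{"x": 5,"y": 0,"z": -2.5,"twist": 0,"gripper": 50},{"x": 5,"y": 0,"z": -2.5,"twist": 0,"gripper": 50},{"x": 5,"y": 0,"z": -2.5,"twist": 0,"gripper": 50},{"x": 5,"y": 0,"z": -2.5,"twist": 0,"gripper": 50}]'

```text
clock: 16.1
eef_pos: [423.1, -44.4, 115.6]
tool_rot: [[0.167, 0.986, -0.0], [0.986, -0.167, -0.0], [-0.0, -0.0, -1.0]]
force: [-1.1, -1.3, 0.6]
width: 50.0
finger_force: 1.1
```

```bash
python3 -c "
from h import *
plan(0,61.5,52);pitch();box('p8.png',(45,110))"
```

```text
t 16.1 toolyaw 80.41477829646522 twist -0.33522170353478487 shift tool [50.7 -2.2 -0.4] now s,w,tip [-50.7  59.6  51.6] F [-1.1 -1.3  0.6] width 50.03655577506154
side pitch -5.1 roll -0.3 top s -31.0 49.0 z 98.4 91.3 w [ 20. 100.]
side 0.59 3201 rect(s,w) [[-31.5, 17.5], [56.70000076293945, 17.100000381469727], [57.099998474121094, 103.0999984741211], [-31.100000381469727, 103.4000015258789]] z [ 53.   88.3 100.7]
```

View pics/p8.png

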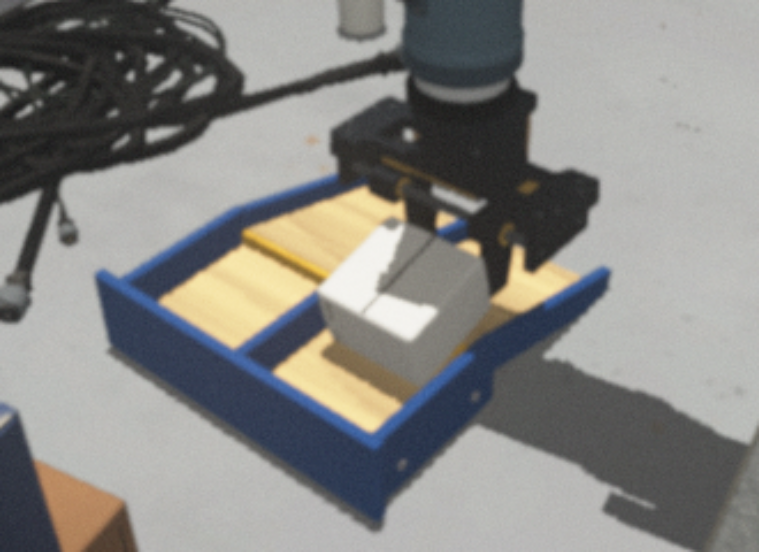

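The carton has rocked over the lip, nose down into the bay at about 5° pitch. I'll push on level.

Emit:
send_rows --series '[{"x": 5,"y": 0,"z": 0,"twist": 0,"gripper": 50},{"x": 5,"y": 0,"z": 0,"twist": 0,"gripper": 50},{"x": 5,"y": 0,"z": 0,"twist": 0,"gripper": 50},{"x": 5,"y": 0,"z": 0,"twist": 0,"gripper": 50},{"x": 5,"y": 0,"z": 0,"twist": 0,"gripper": 50},{"x": 5,"y": 0,"z": 0,"twist": 0,"gripper": 50},{"x": 5,"y": 0,"z": 0,"twist": 0,"gripper": 50},{"x": 4,"y": 0,"z": 0,"twist": 0,"gripper": 50}]'

```text
clock: 17.5
eef_pos: [429.6, -5.9, 115.5]
tool_rot: [[0.166, 0.986, -0.0], [0.986, -0.166, -0.0], [-0.0, -0.0, -1.0]]
force: [-0.2, -1.9, -0.6]
width: 49.8
finger_force: 0.9
```

```bash
python3 -c "
from h import *
plan(3,61.5,48);pitch();box(None,(45,110))"
```

```text
t 17.5 toolyaw 80.42049415579304 twist -0.32950584420696316 shift tool [14.6 -2.3  3.5] now s,w,tip [-11.6  59.3  51.5] F [-0.2 -1.9 -0.6] width 49.79502991236941
side 0.85 3299 rect(s,w) [[3.9000000953674316, 18.0], [94.69999694824219, 17.399999618530273], [95.19999694824219, 102.0999984741211], [4.400000095367432, 102.5999984741211]] z [ 53.   86.2 100.3]
```

Emit:
send_rows --series '[{"x": 4,"y": 0,"z": 0,"twist": 0,"gripper": 50},{"x": 4,"y": 0,"z": 0,"twist": 0,"gripper": 50},{"x": 4,"y": 0,"z": 0,"twist": 0,"gripper": 50},{"x": 3,"y": 0,"z": 0,"twist": 0,"gripper": 50},{"x": 0,"y": 0,"z": 0,"twist": 0,"gripper": 50}]'

```text
clock: 18.52
eef_pos: [432.1, 8.9, 115.5]
tool_rot: [[0.166, 0.986, 0.0], [0.986, -0.166, 0.0], [0.0, 0.0, -1.0]]
force: [0.1, 0.1, -1.5]
width: 50.0
finger_force: 0.4
```

```bash
python3 -c "
from h import *
plan(3,61.5,48);pitch();box('p9.png',(45,110))"
```

```text
t 18.525 toolyaw 80.44578095286677 twist -0.30421904713323045 shift tool [-0.5 -2.3  3.5] now s,w,tip [ 3.5 59.2 51.5] F [ 0.1  0.1 -1.5] width 50.03216487070053
side pitch -11.6 roll -0.3 top s 28.0 107.0 z 97.6 81.5 w [20. 99.]
side 0.65 3147 rect(s,w) [[18.600000381469727, 17.899999618530273], [101.9000015258789, 17.0], [102.80000305175781, 102.0], [19.600000381469727, 103.0]] z [50.1 82.4 84.6]
```

View pics/p9.png

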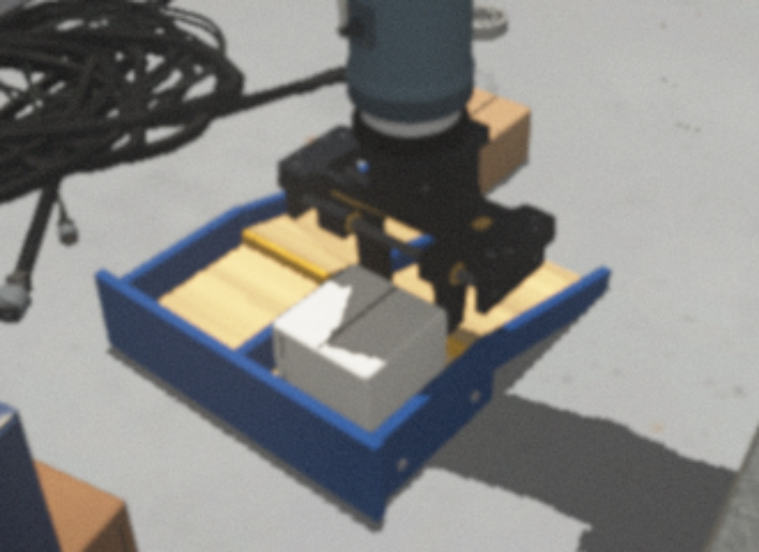

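The carton has dropped behind the lip, with its top at about 83 mm all over. I'll retreat and check.

Emit:
send_rows --series '[{"x": -8,"y": 0,"z": 0,"twist": 0,"gripper": 50},{"x": -12,"y": 0,"z": -15,"twist": 0,"gripper": 50},{"x": -20,"y": 0,"z": -40,"twist": 0,"gripper": 50},{"x": -30,"y": 0,"z": -40,"twist": 0,"gripper": 50},{"x": -30,"y": 0,"z": -30,"twist": 0,"gripper": 50},{"x": 0,"y": 0,"z": 0,"twist": 0,"gripper": 50},{"x": 0,"y": 0,"z": 0,"twist": 0,"gripper": 50}]'

```text
clock: 19.8
eef_pos: [415.1, -89.7, 239.9]
tool_rot: [[0.167, 0.986, -0.0], [0.986, -0.167, 0.0], [0.0, -0.0, -1.0]]
force: [-0.4, 0.1, -0.7]
width: 49.8
finger_force: 0.0
```

```bash
python3 -c "
from h import *
plan(3,61.5,48);pitch();box(None,(75,110))
c=manip.read_camera('side')
for d in manip.cut_out('brown_box','side'):
    P=pts(c,d['region']);T=P[abs(P[:,2]-55)<6]
    if len(T)>20:print(d['p'],cv2.minAreaRect(T[:,:2].astype(np.float32)))"
```

```text
t 19.8 toolyaw 80.41157229115366 twist -0.3384277088463392 shift tool [ 99.5  -1.9 128. ] now s,w,tip [-96.6  60.1 175.9] F [-0.4  0.1 -0.7] width 49.812571106139764
side pitch -0.3 roll -0.2 top s 19.0 100.0 z 83.6 83.1 w [19. 99.]
top pitch 0.2 roll -0.1 top s 17.0 97.0 z 84.3 84.6 w [19. 99.]
side 0.81 2108 rect(s,w) [[17.600000381469727, 17.299999237060547], [101.0, 17.0], [101.4000015258789, 100.5999984741211], [17.899999618530273, 101.0]] z [78.  83.3 84.7]
top 0.88 1737 rect(s,w) [[15.199999809265137, 100.4000015258789], [15.399999618530273, 18.0], [97.69999694824219, 18.100000381469727], [97.5999984741211, 100.5999984741211]] z [82.1 84.4 86.6]
0.74 ((515.1145629882812, -250.6272735595703), (86.86468505859375, 74.00867462158203), 80.54308319091797)
0.16 ((497.28851318359375, 38.80741882324219), (181.55215454101562, 272.6960754394531), 80.43463134765625)
```

The carton lies flat behind the lip, and the brown carton hasn't moved.

```bash
python3 -c "
from bench import manip
print(manip.finish_job())"
```

```text
the job is handed in; nothing more can be done
None
```

The white carton lies flat in the bay behind the lip, the brown carton is where it was, and I handed the job in at about 20 s with the arm clear; it rocked nose-down over the lip but was never lifted or turned over.

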